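# Pin the tow bar into the tow jaw

## Robot

A 6-joint arm with a two-finger parallel gripper is mounted at the origin on the work surface. World frame = base frame: x ahead of the robot, y to its left, z up, the work surface at z = 0. Lengths are in m, angles in degrees, forces in N, time in s.
With the tool pointing down it reaches from about 0.4 to 0.825 m from the base axis. Payload 7 kg.
Tool frame: the origin (TCP) lies at the centre of the arm's flange, where the gripper is bolted on; the fingertips stand 178 mm ahead of it and the grasp point (between the pads) lies 159 mm ahead of it; x points along the fingers, y is the direction in which the jaws open and shut, and the axes are right-handed (so a half turn about x gives the same grasp; the last joint's range is limited). The gripper opens to 88 mm and grips with 3 to 60 N. Pads are 19 mm wide; open, the fingers measure 130 mm over their backs; the gripper's body (78 mm by 193 mm) begins 47 mm behind the grasp point.
Start: joints at [90.59, 20.546, 0.682, 0, -70.136, -16.507], TCP at [0.185, 0.649, 0.405] pointing down, gripper open.
Joint ranges: [-176.03, 176.03], [-82.01, 121.73], [-58.28, 71.71], [-173.87, 95.51], [-174.79, -0.11], [-173.66, 173.66]. Speed limits (degrees/s): [136.94, 136.94, 172.46, 180, 180, 180].

## Interface

Orientations are given as [roll, pitch, yaw] about the fixed x, y, z axes, in that order (R = Rz(yaw) Ry(pitch) Rx(roll)).
In Python, from plant import ctrl gives the robot as it stands. The module is installed in compiled form; this text tells all that it offers.
- The arm moves only by the shell command python3 -m inch 'ROWS'. ROWS is JSON, one flat list of numbers, 7 for each row, row after row: the shift along the tool's x, y, z in m, then the turn, a rotation vector about the tool's x, y, z in degrees, then the finger opening in m, from 0 to 0.0876. In form: [dx, dy, dz, rx, ry, rz, hand, dx, dy, dz, rx, ry, rz, hand, ...]. A call has 1 to 20 rows; each row shifts and turns the pose as measured when the row begins, along the tool's axes as they then stand; what a row does not reach is not made up. A row lasts 1/8 s, in which the tool goes at most 62.5 mm and 10.7 degrees, less where a joint would pass 70% of its speed; a pose out of reach is approached as far as the arm can. A call with a gripper value outside its range is refused whole. The fingers move at their own pace and stop on an object; the grip force is fixed at half the most. Time passes only in rows, so rows that do not move let the fingers close. It gives the time, the measured TCP pose, the force and the opening at its end, in the units of the state.
- ctrl.get_obs(): the state, without advancing time (a new reading comes with each control period).
- ctrl.snapshot(name): name is "side" or "top"; returns a dict with "color" (400x640x3 uint8, red, green, blue), "depth" (400x640 float32, m along the optical axis (not along the pixel's ray), 0 where there is no reading), "K" (3x3 intrinsics, pixels), "k1" (the pictures are not rectified: a ray, as slopes to the right and down, at radius r is drawn at 1 + k1 r^2 times it, then the intrinsics apply), "position" and "attitude" of the camera in the world. Camera axes: x right, y up, looking along -z (the intrinsics and any distortion apply to the point x, -y, -z); pixel columns grow to the right and rows downward; lengths in m; the calibration is good to about 2 mm. A picture is of the moment at which its call begins.
- ctrl.close_job(): hands the job in, once; it reports no verdict.
The state is a dict: "clock": time; "joint_pos": joint angles; "qvel": joint speeds; "tau": joint torques, N m; "tool_pos": TCP position; "orientation": TCP orientation; "force": force on the tool from outside, world axes, zero at the start; "moment": the same for the moment, N m; "opening": finger opening in m.
Only numpy, scipy, OpenCV 4.12 (cv2) and the standard library are available. Lean on these libraries where they do the work, as an engineer would, in place of code of your own. Each camera call takes 0.05 s, during which the arm holds its last target.

## Task

Couple the tow bar to the tow jaw on the bench: take the longer of the two hitch pins from the wooden pin stand and lower it upright through the jaw's upper ear, the bar's eye and the lower ear until its collar rests flat on the upper ear, then let go. Lower the pin in your grip, do not drop it, and leave the short pin standing in the stand.

Things in the scene. Friction and masses are not known exactly. Their poses are not given: they have to be found in the camera images.
- long_pin: Longer hitch pin, 220-450 g, upright in the stand. Origin: centre of its flat tip; z along it towards the grip. Steel shank 18 mm dia, z 0 to 90 mm (last 10 mm tapers to 12 mm); steel collar 58 mm dia, z 90 to 96; black round grip 30 mm dia, z 96 to 141. In the stand its tip is 10 mm above the bench, collar underside 100 mm (35 mm above the short pin's); leans up to 3 deg; rises 40 mm to come out.
- short_pin: Shorter hitch pin, 260 g, same collar and grip, upright in the stand. Origin: centre of its tip; z towards the grip. Shank 18 mm dia, z 0 to 55 mm; collar 58 mm dia, z 55 to 61; grip 30 mm dia, z 61 to 106. In the stand its tip is 10 mm above the bench. Too short to reach the lower ear: leave it there.
- tow_jaw: Fixed dark steel jaw with a tow bar's eye in it. Origin: on the vertical hole axis, bench level; x along the bar. Holes: lower ear z 24-36 mm, 36 dia; eye (68 mm ring) z 55-69, 40 dia; upper ear (85 x 80) z 88-100, 36 dia, 3 mm countersink. Nothing higher than 100. Back web x -58 to -42, foot to -103; bar (28 wide) and wood block to 201. Long pin home: tip at z 10, collar on upper ear.
- pin_stand: Fixed plywood block, 85 (x) x 200 (y) x 50 mm high. Origin: centre of its underside, at bench level. Two upright round sockets 21 mm dia, 40 mm deep (floor 10 mm above the bench), at y = +55 and -55 mm; one holds the long pin, the other the short one, either way round.
Mind the look-alikes: they are no part of the job. Leave any pink or red look-alike of the short_pin alone.

How it is judged (in metres and radians):
On the way:
1. the long pin, held in the gripper, has its tip inside the jaw, below the top of the upper ear and above the lower ear, within 15 mm of the hole axis (contact force between the fingers and long_pin above 1 N and horizontal distance between long_pin and tow_jaw below 0.015 m and z of long_pin in the frame of tow_jaw between 0.035 and 0.095 m), for 0.1 s.
At the end, for the whole second after the job is handed in: The long pin stands at rest through all three holes: tip within 15 mm of the hole axis and 4 to 16 mm above the bench (10 mm when home), upright within 0.12 rad. The short pin stands in its socket, within 20 mm of its start and 0.17 rad of upright (horizontal distance between long_pin and tow_jaw below 0.015 m and z of long_pin in the frame of tow_jaw between 0.004 and 0.016 m and angle between the z axis of long_pin and the z axis of tow_jaw, either way round below 0.12 rad and linear speed of long_pin below 0.02 m/s and distance of short_pin from where it was at the start of the episode below 0.02 m and angle between short_pin's own z axis and vertical below 0.17 rad); the robot touches nothing.
It fails at once if the long pin is dropped: it moves faster than 0.6 m/s while the fingers do not hold it (linear speed of long_pin above 0.6 m/s and contact force between the fingers and long_pin below 0.1 N).
It fails at once if the short pin is moved more than 30 mm from its place (distance of short_pin from where it was at the start of the episode above 0.03 m).
It also fails if it takes over 38 s, if anything falls off the work surface, if the arm or the gripper's body presses on something with over 40 N, if the wrist force passes 120 N, or if a joint passes its speed limit or range.

## Working session

There is one attempt and no reset: what is moved stays moved. The work goes in short steps, Python scripts to look and compute and a shell command to move; the robot and the scene stay as the last step left them, time stands still between calls to the robot, and variables do not carry over. Pictures are saved under pics/ and viewed, and the job is handed in when it is done.

```bash
mkdir -p pics; ls
cat > h.py <<'E'
import numpy as np, cv2
from plant import ctrl
def grab(n,tag):
    s=ctrl.snapshot(n); np.savez(f'pics/{tag}.npz',**{k:np.asarray(v) for k,v in s.items()})
    cv2.imwrite(f'pics/{tag}.png',cv2.cvtColor(s['color'],cv2.COLOR_RGB2BGR)); return s
E
python3 - <<'E'
from h import *
print(ctrl.get_obs())
for n in('side','top'):
    s=grab(n,n+'0'); print(n,s['K'],s['k1'],s['position'],s['attitude'])
E
```

```text
pics
{'clock': 0.0, 'joint_pos': array([ 9.05906241e+01,  2.05927555e+01,  6.35362242e-01, -2.03316134e-02,
       -7.01363328e+01, -1.65061581e+01]), 'qvel': array([ 0.09197461, -0.01901409,  0.02689978, -0.01399324, -0.0955652 ,
        0.0230539 ]), 'tau': array([ 2.65533549e-05, -5.82722855e+01,  2.93049735e+01,  6.99717119e+00,
        6.90073881e-03, -1.52175321e-04]), 'tool_pos': array([0.18505364, 0.64894776, 0.40371894]), 'orientation': array([  94.98172277,   89.90434436, -100.9407352 ]), 'force': array([ 0.71458351, -0.10936288,  0.15852304]), 'moment': array([ 0.00411296, -0.01330262,  0.04665559]), 'opening': 0.08755714566863015}
side [[398.61155363   0.         313.19912345]
 [  0.         398.61155363 201.90560869]
 [  0.           0.           1.        ]] -0.0331395997289325 [0.42008319 0.64380014 0.68702497] [ 4.44692692e+01  1.36880867e-01 -1.74498754e+02]
top [[435.78734486   0.         318.84310027]
 [  0.         435.78734486 194.96258883]
 [  0.           0.           1.        ]] -0.07390290511722798 [0.42918363 0.0263081  1.01039051] [  3.72226743   0.793451   -88.30721826]
```

View pics/side0.png

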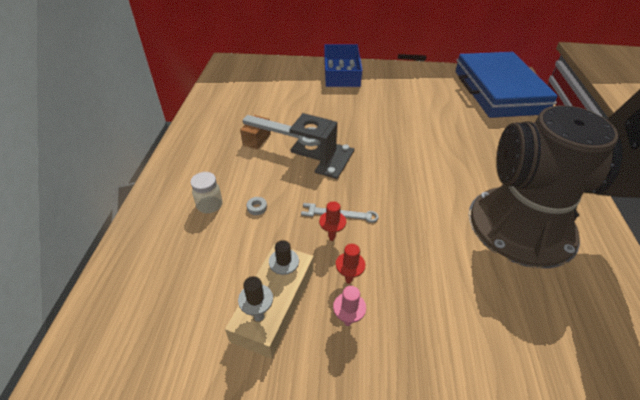

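View pics/top0.png

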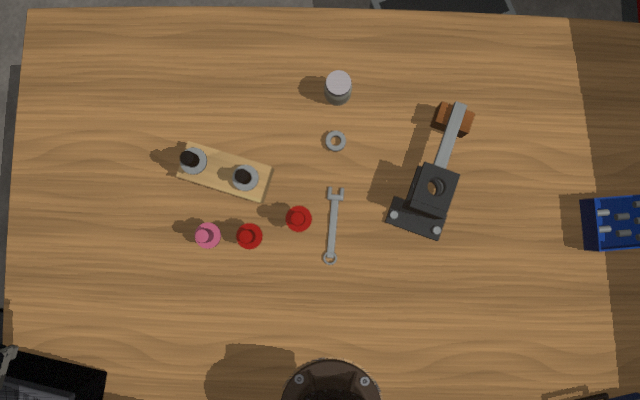

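The top view has the stand at about (225,172), with black-gripped pins at (190,160) and (243,177), and the jaw hole at (436,187). The pink and red look-alikes are at (207,236), (249,236) and (299,218). In the side view the stand pins are at (255,293) and (284,258), and the jaw hole is at about (314,125). I'll measure next.

```bash
cat >> h.py <<'E'
from scipy.spatial.transform import Rotation as R
def load(tag): return dict(np.load(f'pics/{tag}.npz'))
def ray(s,uv):
    uv=np.atleast_2d(np.asarray(uv,float))
    n=cv2.undistortPoints(uv[:,None],s['K'],np.array([float(s['k1']),0,0,0,0]))[:,0]
    d=np.c_[n[:,0],-n[:,1],-np.ones(len(n))]
    return s['position'],d@R.from_euler('xyz',s['attitude'],degrees=True).as_matrix().T
def plane(s,uv,z):
    p,d=ray(s,uv); return p+d*((z-p[2])/d[:,2])[:,None]
def dpt(s,uv):
    p,d=ray(s,uv); u=np.round(np.atleast_2d(uv)).astype(int); return p+d*s['depth'][u[:,1],u[:,0]][:,None]
def tri(s1,a,s2,b):
    p,d=ray(s1,a);q,e=ray(s2,b);d=d[0];e=e[0]
    t=np.linalg.lstsq(np.c_[d,-e],q-p,rcond=None)[0]
    A=p+d*t[0];B=q+e*t[1]; return (A+B)/2,np.linalg.norm(A-B)
def crop(s,x0,y0,w,h,f,tag):
    c=cv2.cvtColor(s['color'],cv2.COLOR_RGB2BGR)[y0:y0+h,x0:x0+w]
    cv2.imwrite(f'pics/{tag}.png',cv2.resize(c,None,fx=f,fy=f,interpolation=cv2.INTER_CUBIC))
E
python3 - <<'E'
from h import *
a=load('side0');b=load('top0')
crop(a,220,230,110,130,4,'c1');crop(b,170,130,110,80,6,'c2');crop(a,230,100,130,80,6,'c3');crop(b,380,95,100,150,4,'c4')
for s,t,l in((a,'side',[(255,284),(284,247),(250,330),(290,290),(322,128),(305,143)]),(b,'top',[(188,158),(242,176),(215,175),(450,180),(436,187)])):
    print(t,np.c_[l,dpt(s,l)].round(3).tolist())
E
python3 - <<'E'
import cv2,numpy as np
a=[cv2.imread(f'pics/c{i}.png') for i in (1,2,3,4)]
print([x.shape for x in a])
E
```

```text
side [[255.0, 284.0, 0.545, 0.31, 0.153], [284.0, 247.0, 0.517, 0.205, 0.117], [250.0, 330.0, 0.56, 0.337, 0.05], [290.0, 290.0, 0.502, 0.253, 0.052], [322.0, 128.0, 0.48, -0.19, 0.101], [305.0, 143.0, 0.522, -0.175, 0.063]]
top [[188.0, 158.0, 0.551, 0.305, 0.152], [242.0, 176.0, 0.522, 0.201, 0.116], [215.0, 175.0, 0.529, 0.275, 0.049], [450.0, 180.0, 0.528, -0.234, 0.1], [436.0, 187.0, 0.518, -0.222, 0.031]]
[(520, 440, 3), (480, 660, 3), (480, 780, 3), (600, 400, 3)]
```

View pics/c1.png

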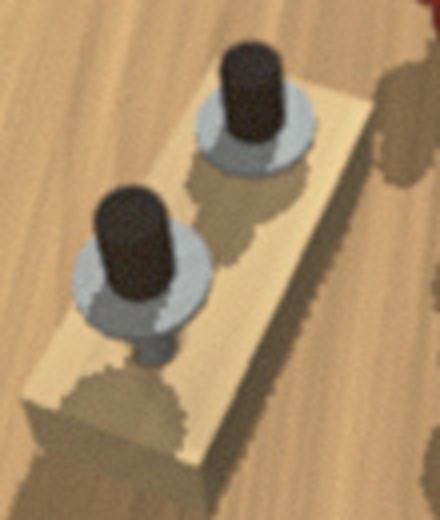

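View pics/c2.png

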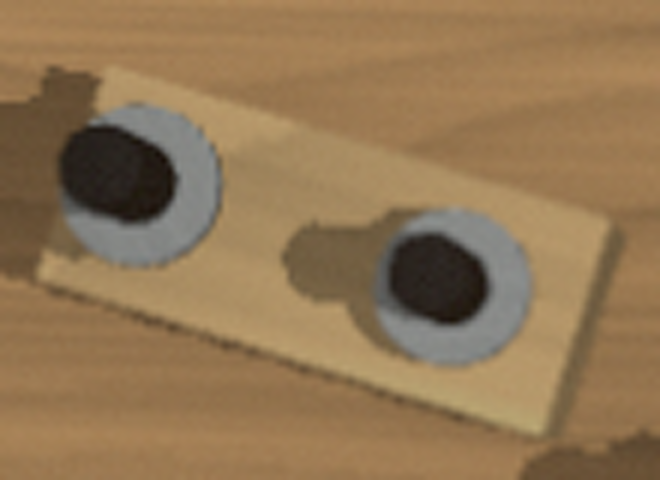

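View pics/c3.png

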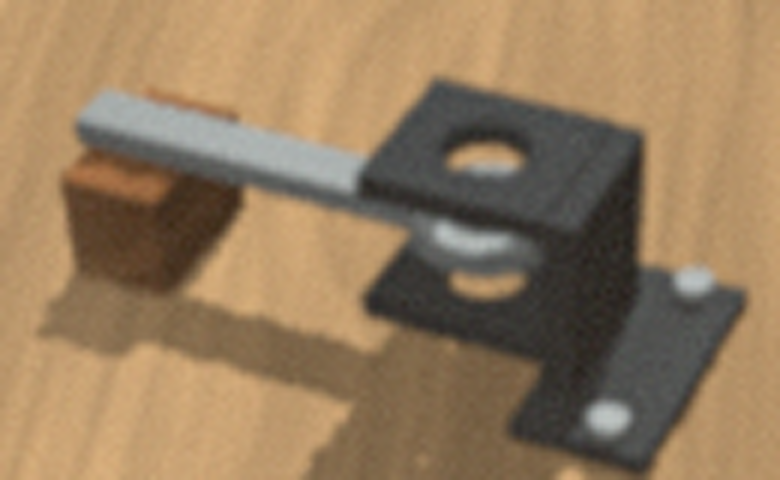

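View pics/c4.png

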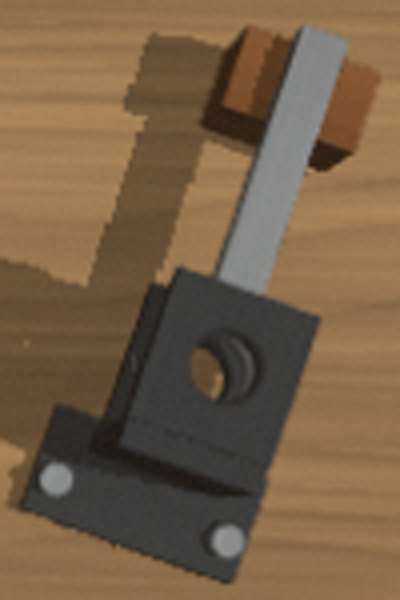

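The left pin (side 255,293; top 190,160) tops out near z 0.152 and shows shank under its collar, so it is the long one. The other's top is at about 0.116. Now for the precise axes.

Run:
```python
from h import *
S={'side':load('side0'),'top':load('top0')}
rois={'side':((230,265,290,330),(265,235,305,280),(285,105,345,155)),'top':((175,140,212,182),(225,158,265,196),(405,155,465,220))}
ctr={}
for n,s in S.items():
    hsv=cv2.cvtColor(s['color'],cv2.COLOR_RGB2HSV)
    vv,uu=np.mgrid[0:400,0:640]
    P=dpt(s,np.c_[uu.ravel(),vv.ravel()]).reshape(400,640,3)
    for name,r,zc in(('long',rois[n][0],.106),('short',rois[n][1],.071)):
        m=np.zeros((400,640),bool); m[r[1]:r[3],r[0]:r[2]]=1
        col=m&(hsv[...,1]<75)&(hsv[...,2]>75)&(abs(P[...,2]-zc)<.012)
        blk=m&(hsv[...,2]<72)&(P[...,2]>zc+.038)
        blkall=m&(P[...,2]>zc-.012)
        # collar: outer hull of collar+grip, rays to plane
        c,_=cv2.findContours(col.astype(np.uint8),0,1); c=max(c,key=cv2.contourArea)
        W=plane(s,cv2.convexHull(c)[:,0],zc)[:,:2]
        (x,y),rad=cv2.minEnclosingCircle((W*1000).astype(np.float32))
        print(n,name,'collar z',np.median(P[col][:,2]).round(4),'c',round(x,1),round(y,1),'r',round(rad,1),col.sum(),end=' | ')
        ys,xs=np.nonzero(blk); print('griptop z',np.median(P[blk][:,2]).round(4),P[blk].mean(0).round(4),blk.sum(), 'px',xs.mean().round(1),ys.mean().round(1))
    r=rois[n][2]; m=np.zeros((400,640),np.uint8)
    top=(abs(P[...,2]-.1)<.007)
    m[r[1]:r[3],r[0]:r[2]]=top[r[1]:r[3],r[0]:r[2]]
    m=cv2.morphologyEx(m,cv2.MORPH_OPEN,np.ones((2,2)))
    cs,h=cv2.findContours(m,cv2.RETR_CCOMP,cv2.CHAIN_APPROX_NONE)
    print(n,'ear z',np.median(P[m>0][:,2]))
    for c,hh in zip(cs,h[0]):
        if hh[3]>=0 and cv2.contourArea(c)>40:
            W=plane(s,c[:,0],.1)[:,:2]*1000
            e=cv2.fitEllipse(W.astype(np.float32)); ep=cv2.fitEllipse(c); print(' hole',e,'px',ep[0]); ctr[n]=ep[0]
        elif hh[3]<0 and cv2.contourArea(c)>300:
            W=plane(s,c[:,0],.1)[:,:2]*1000; print(' ear rect',cv2.minAreaRect(W.astype(np.float32)))
print(ctr)
if len(ctr)==2: print(tri(S['side'],ctr['side'],S['top'],ctr['top']))
```

```text
side long collar z 0.1062 c 550.0 309.0 r 29.7 537 | griptop z 0.1512 [0.5487 0.3125 0.153 ] 233 px 252.3 285.3
side short collar z 0.0715 c 520.8 202.7 r 30.1 392 | griptop z 0.1164 [0.5184 0.2113 0.123 ] 158 px 282.3 247.6
side ear z 0.0997417658705455
 ear rect ((498.24835205078125, -193.9977569580078), (86.43146514892578, 103.77729797363281), 71.33924865722656)
 hole ((505.9859619140625, -196.63392639160156), (30.17814064025879, 35.39567184448242), 79.45822143554688) px (311.8133850097656, 126.45592498779297)
top long collar z 0.1064 c 552.9 308.8 r 29.2 340 | griptop z 0.1509 [0.5516 0.3064 0.1558] 170 px 186.6 157.7
top short collar z 0.0712 c 523.8 203.3 r 28.1 308 | griptop z 0.1163 [0.5231 0.2026 0.116 ] 141 px 241.2 175.3
top ear z 0.09991340947916838
 ear rect ((503.65789794921875, -203.19656372070312), (81.45370483398438, 100.38880157470703), 71.49987030029297)
 hole ((510.96600341796875, -206.24000549316406), (35.33123779296875, 37.70426559448242), 5.241595268249512) px (436.6837158203125, 187.43296813964844)
{'side': (311.8133850097656, 126.45592498779297), 'top': (436.6837158203125, 187.43296813964844)}
(array([ 0.50942355, -0.20838667,  0.09177309]), np.float64(0.004501851235637625))
```

The depth band also took in ear side faces, which shifts the side view's result. I'll tighten it and check the bench and ear depth noise.

Run:
```python
from h import *
S={'side':load('side0'),'top':load('top0')}
# colour-based sub-pixel: upscaled grayscale hole boundary in both
for n,(x0,y0,x1,y1) in (('side',(285,105,345,155)),('top',(405,155,465,220))):
    s=S[n]; vv,uu=np.mgrid[0:400,0:640]
    P=dpt(s,np.c_[uu.ravel(),vv.ravel()]).reshape(400,640,3)
    for lo in(.0935,.096,.0975):
        m=np.zeros((400,640),np.uint8); m[y0:y1,x0:x1]=((P[...,2]>lo)&(P[...,2]<.106))[y0:y1,x0:x1]
        Q=P[m>0]; 
        print(n,lo,m.sum(),'zstd',Q[:,2].std().round(4))
        cs,h=cv2.findContours(m,cv2.RETR_CCOMP,cv2.CHAIN_APPROX_NONE)
        for c,hh in zip(cs,h[0]):
            if hh[3]>=0 and cv2.contourArea(c)>40 :
                W=plane(s,c[:,0],.1)[:,:2]*1000; e=cv2.fitEllipse(W.astype(np.float32)); print('  hole',np.round(e[0],1),np.round(e[1],1),np.round(cv2.fitEllipse(c)[0],2))
            elif cv2.contourArea(c)>300:
                W=plane(s,c[:,0],.1)[:,:2]*1000; r=cv2.minAreaRect(W.astype(np.float32));print('  rect',np.round(r[0],1),np.round(r[1],1),round(r[2],1))
# four ear-top corner triangulation, pixels read from crops c3 (side, x6) and c4 (top, x4)
f=lambda a,x0,y0,k:[((x+.5)/k-.5+x0,(y+.5)/k-.5+y0) for x,y in a]
sd=f([(437,80),(642,133),(583,233),(358,182)],230,100,6)
tp=f([(320,318),(250,493),(120,443),(178,268)],380,95,4)
print('side corners',plane(S['side'],sd,.1).round(4).tolist());print('top',plane(S['top'],tp,.1).round(4).tolist())
for a,b in zip(sd,tp): print(tri(S['side'],a,S['top'],b))
```

```text
side 0.0935 734 zstd 0.0021
  rect [ 502.  -198.7] [ 86.4 105.9] 71.3
  hole [ 508.9 -200.9] [30.8 35.3] [310.86 125.42]
side 0.096 673 zstd 0.0015
  rect [ 502.1 -200.9] [ 82.5 104. ] 71.1
  hole [ 508.8 -203.4] [35.7 37.9] [310.97 124.88]
side 0.0975 635 zstd 0.0013
  rect [ 502.  -201.8] [ 82.2 101.8] 69.6
  hole [ 508.7 -205.1] [38.5 39.6] [311.07 124.5 ]
top 0.0935 1592 zstd 0.0018
  rect [ 505.7 -201.1] [ 81.5 100.4] 71.5
  hole [ 512.9 -203.8] [35.7 36.7] [435.53 186.49]
top 0.096 1552 zstd 0.0016
  rect [ 505.9 -201.2] [81.4 99.9] 71.4
  hole [ 513.1 -204.2] [36.6 38.1] [435.74 186.4 ]
top 0.0975 1454 zstd 0.0014
  rect [ 505.8 -201.2] [ 80.4 100.4] 72.1
  hole [ 513.4 -203.9] [38.8 39.8] [435.58 186.27]
side corners [[0.5368, -0.2558, 0.1], [0.4445, -0.2232, 0.1], [0.4646, -0.1496, 0.1], [0.5609, -0.1763, 0.1]]
top [[0.5405, -0.2547, 0.1], [0.4474, -0.2185, 0.1], [0.4716, -0.1498, 0.1], [0.5647, -0.179, 0.1]]
(array([ 0.53851336, -0.25441573,  0.10100449]), np.float64(0.0037278504967968138))
(array([ 0.44583169, -0.21746593,  0.10389939]), np.float64(0.002993554939042618))
(array([ 0.46811839, -0.14985363,  0.09988067]), np.float64(0.007059049992411719))
(array([ 0.56327978, -0.17962687,  0.09777683]), np.float64(0.0035544006133704236))
```

```bash
cat >> h.py <<'E'
def go(target):
    o=ctrl.get_obs(); M=R.from_euler('xyz',o['orientation'],degrees=True).as_matrix()
    d=np.asarray(target)-o['tool_pos']
    print('t',round(o['clock'],2),'pos',o['tool_pos'].round(4),'F',o['force'].round(1),'open',round(o['opening'],4))
    print('tool x',M[:,0].round(3),'y',M[:,1].round(3)); print('delta tool',(M.T@d).round(4))
    # turn to make tool x straight down
    c=np.cross(M[:,0],[0,0,-1]); print('turn to vertical (tool, deg)',np.rad2deg(M.T@c).round(2)); return M
E
python3 - <<'E'
from h import *
go([.5515,.309,.404])
E
```

```text
t 0.1 pos [0.1851 0.6489 0.4038] F [ 0.5 -0.8  0.7] open 0.0879
tool x [-0.    -0.001 -1.   ] y [-0.274 -0.962  0.001]
delta tool [ 2.000e-04  2.264e-01 -4.456e-01]
turn to vertical (tool, deg) [ 0.   -0.01 -0.08]
```

```bash
python3 -m inch '[0,0.023,-0.045,0,0,0,0.0876, 0,0.023,-0.045,0,0,0,0.0876, 0,0.023,-0.045,0,0,0,0.0876, 0,0.023,-0.045,0,0,0,0.0876, 0,0.023,-0.045,0,0,0,0.0876, 0,0.023,-0.045,0,0,0,0.0876, 0,0.023,-0.045,0,0,0,0.0876, 0,0.023,-0.045,0,0,0,0.0876, 0,0,0,0,0,0,0.0876]'
python3 - <<'E'
from h import *
go([.5515,.309,.404])
E
```

```text
clock: 1.23
tool_pos: [0.4883, 0.3647, 0.4001]
orientation: [83.4, 89.5, -112.4]
force: [-0.8, -0.2, 0.2]
opening: 0.0873
t 1.23 pos [0.4883 0.3647 0.4001] F [-0.8 -0.2  0.2] open 0.0873
tool x [-0.003 -0.008 -1.   ] y [-0.272 -0.962  0.009]
delta tool [-0.0037  0.0365 -0.076 ]
turn to vertical (tool, deg) [-0.    0.06 -0.5 ]
```

```bash
python3 -m inch '[0,0.02,-0.04,0,0,-0.5,0.0876, 0,0.016,-0.033,0,0,0,0.0876, 0,0,0,0,0,0,0.0876, 0,0,0,0,0,0,0.0876]'
python3 - <<'E'
from h import *
go([.5515,.309,.404])
for n in('side','top'): grab(n,n+'1')
crop(load('side1'),160,120,260,220,3,'c5');crop(load('top1'),110,90,220,170,3,'c6')
E
```

```text
clock: 1.72
tool_pos: [0.5494, 0.3098, 0.3986]
orientation: [24.6, 89.8, -171.2]
force: [0.6, 0.0, 0.1]
opening: 0.0876
t 1.73 pos [0.5494 0.3098 0.3986] F [0.6 0.  0.1] open 0.0876
tool x [-0.003 -0.    -1.   ] y [-0.272 -0.962  0.001]
delta tool [-0.0054  0.0002 -0.0022]
turn to vertical (tool, deg) [ 0.    0.16 -0.08]
```

View pics/c5.png

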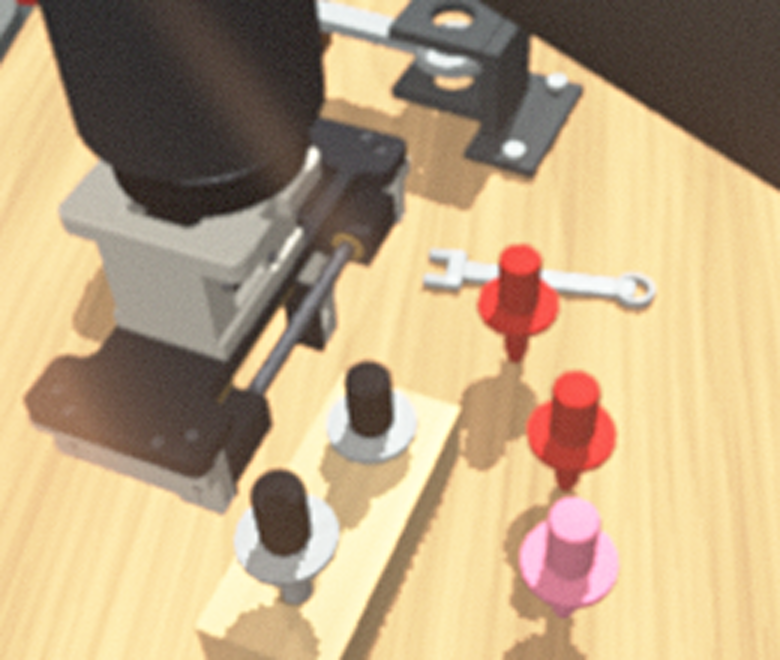

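View pics/c6.png

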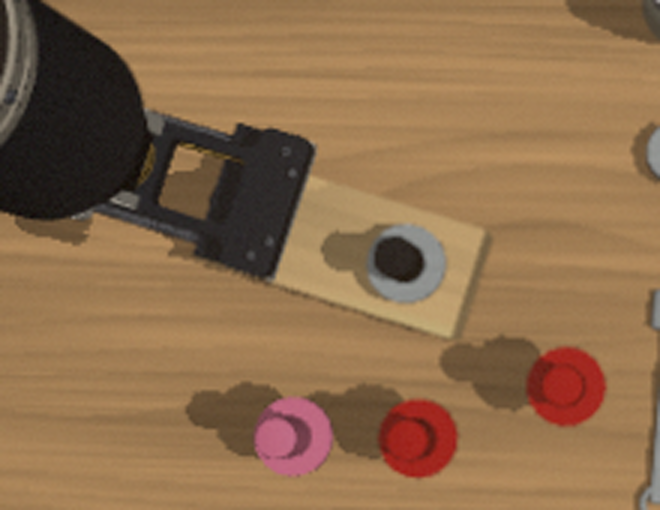

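The gripper sits over the long pin (side 253,288, shank showing), and the short pin (side 282,257) is well clear of the fingers. Descending.

```bash
python3 -m inch '[0.02,0,-0.001,0,0,0,0.0876, 0.025,0,-0.001,0,0,0,0.0876, 0.025,0,0,0,0,0,0.0876, 0.01,0,0,0,0,0,0.0876, 0,0,0,0,0,0,0.0876]'
python3 - <<'E'
from h import *
go([.5515,.309,.291])
grab('side','side2');crop(load('side2'),160,180,200,160,4,'c7')
E
```

```text
clock: 2.45
tool_pos: [0.5481, 0.3137, 0.3185]
orientation: [-51.7, 89.9, 113.0]
force: [1.0, -0.3, 0.2]
opening: 0.0876
t 2.45 pos [0.5481 0.3137 0.3185] F [ 1.  -0.3  0.2] open 0.0876
tool x [-0.001  0.002 -1.   ] y [-0.265 -0.964 -0.001]
delta tool [ 0.0275  0.0036 -0.0046]
turn to vertical (tool, deg) [-0.    0.07  0.08]
```

View pics/c7.png

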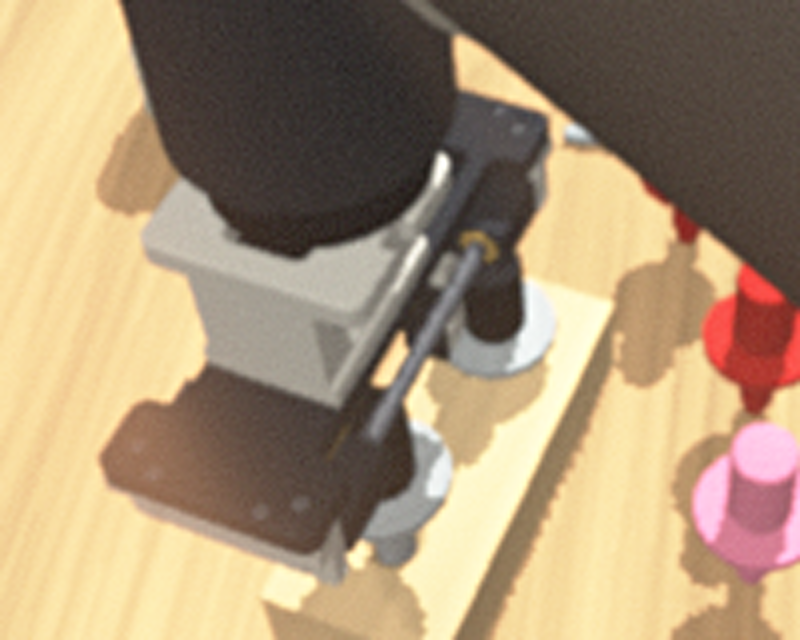

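```bash
python3 -m inch '[0.01,0.003,-0.004,0,0,0,0.0876, 0.01,0.001,-0.002,0,0,0,0.0876, 0.007,0,0,0,0,0,0.0876, 0,0,0,0,0,0,0.0876]'
python3 - <<'E'
from h import *
go([.5515,.309,.291])
E
```

```text
clock: 3.0
tool_pos: [0.5537, 0.3083, 0.2921]
orientation: [-100.7, 89.7, 64.0]
force: [-0.0, 0.7, -0.2]
opening: 0.0877
t 3.0 pos [0.5537 0.3083 0.2921] F [-0.   0.7 -0.2] open 0.0877
tool x [ 0.002  0.004 -1.   ] y [-0.265 -0.964 -0.005]
delta tool [ 0.0011 -0.0001  0.0023]
turn to vertical (tool, deg) [-0.   -0.05  0.27]
```

```bash
python3 -m inch '[0,0,0.002,0,0,0,0.02, 0,0,0,0,0,0,0.02, 0,0,0,0,0,0,0.02, 0,0,0,0,0,0,0.02, 0,0,0,0,0,0,0.02, 0,0,0,0,0,0,0.02]'
python3 - <<'E'
from h import *
go([.5515,.309,.291])
E
```

```text
clock: 3.75
tool_pos: [0.5518, 0.3091, 0.293]
orientation: [-106.5, 89.7, 58.2]
force: [0.6, 0.3, -0.9]
opening: 0.033
t 3.75 pos [0.5518 0.3091 0.293 ] F [ 0.6  0.3 -0.9] open 0.033
tool x [ 0.003  0.005 -1.   ] y [-0.264 -0.964 -0.006]
delta tool [0.002  0.0002 0.0003]
turn to vertical (tool, deg) [ 0.   -0.1   0.33]
```

```bash
python3 -m inch '[0,0,0,0,0,0,0.02, 0,0,0,0,0,0,0.02]'
python3 -m inch '[-0.01,0,0,0,0,0,0.02, -0.01,0,0,0,0,0,0.02, -0.01,0,0,0,0,0,0.02]'
python3 - <<'E'
from h import *
go([.5515,.309,.42])
grab('side','side3');crop(load('side3'),160,180,200,160,4,'c8')
E
```

```text
clock: 4.0
tool_pos: [0.5518, 0.3089, 0.293]
orientation: [-106.7, 89.7, 58.0]
force: [-0.2, -0.7, 0.1]
opening: 0.0294
clock: 4.38
tool_pos: [0.551, 0.3084, 0.3228]
orientation: [-64.8, 89.8, 99.8]
force: [0.3, 0.4, -4.4]
opening: 0.0297
t 4.38 pos [0.551  0.3084 0.3228] F [ 0.3  0.4 -4.4] open 0.0297
tool x [-0.     0.003 -1.   ] y [-0.265 -0.964 -0.002]
delta tool [-0.0972 -0.0009 -0.0002]
turn to vertical (tool, deg) [-0.    0.06  0.14]
```

View pics/c8.png

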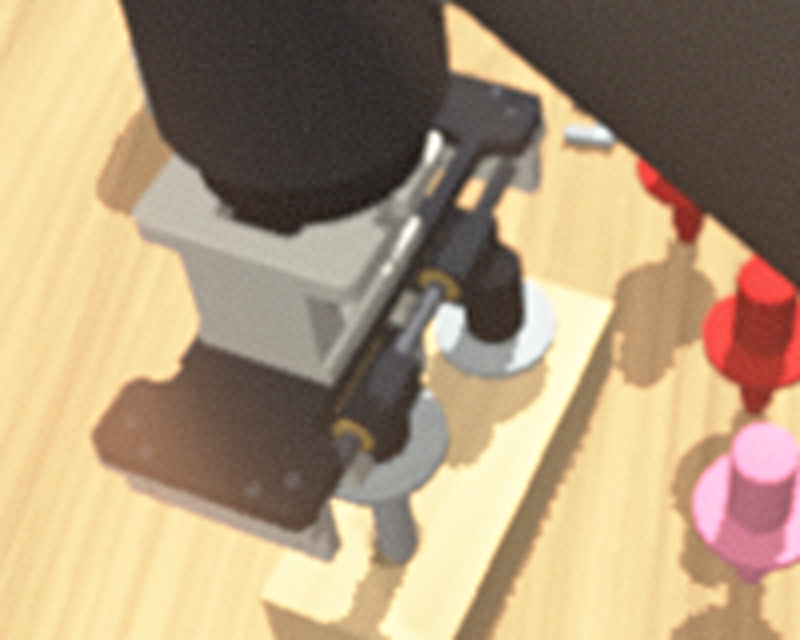

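The long pin is gripped (opening 29.7 mm, about 4.4 N of weight) and rising out of the stand. The short pin hasn't moved. Next I lift it clear.

```bash
python3 -m inch '[-0.02,0,0,0,0,0,0.02, -0.025,0,0,0,0,0,0.02, -0.025,0,0,0,0,0,0.02, -0.025,0,0,0,0,0,0.02, -0.01,0,0,0,0,0,0.02, 0,0,0,0,0,0,0.02]'
python3 - <<'E'
from h import *
go([.511,-.2045,.42])
grab('side','side4');crop(load('side4'),160,150,200,160,4,'c9')
E
```

```text
clock: 5.18
tool_pos: [0.5505, 0.3078, 0.4334]
orientation: [-84.3, 89.7, 80.3]
force: [0.3, 0.4, -4.5]
opening: 0.0292
t 5.17 pos [0.5505 0.3078 0.4334] F [ 0.3  0.4 -4.5] open 0.0292
tool x [ 0.001  0.005 -1.   ] y [-0.265 -0.964 -0.005]
delta tool [ 0.0108  0.5045 -0.0978]
turn to vertical (tool, deg) [-0.    0.03  0.29]
```

View pics/c9.png

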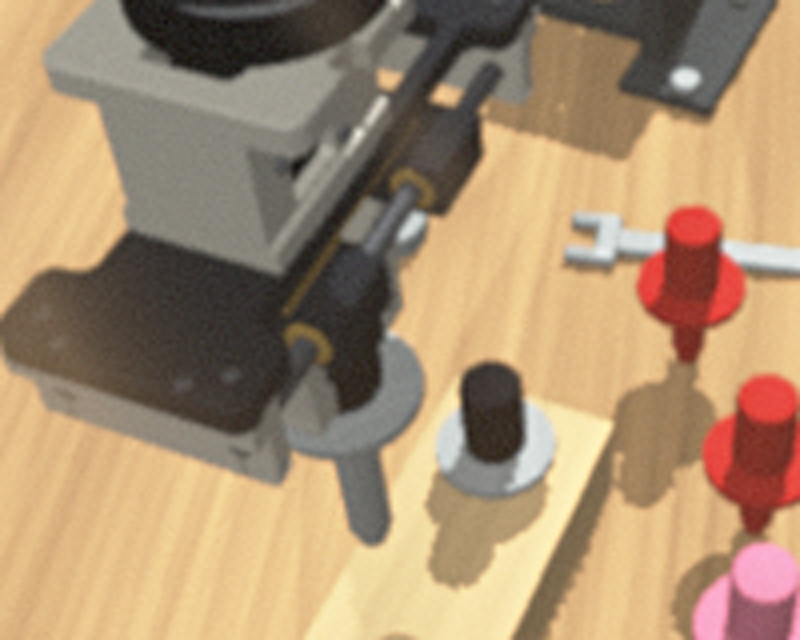

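```bash
python3 -m inch '[0,0.02,-0.004,0,0,0,0.02, 0,0.04,-0.008,0,0,0,0.02, 0,0.05,-0.01,0,0,0,0.02, 0,0.05,-0.01,0,0,0,0.02, 0,0.05,-0.01,0,0,0,0.02, 0,0.05,-0.01,0,0,0,0.02, 0,0.05,-0.01,0,0,0,0.02, 0,0.05,-0.01,0,0,0,0.02, 0,0.04,-0.008,0,0,0,0.02, 0,0.02,-0.004,0,0,0,0.02, 0,0,0,0,0,0,0.02]'
python3 - <<'E'
from h import *
go([.511,-.2045,.42])
E
```

```text
clock: 6.6
tool_pos: [0.5118, -0.1385, 0.4205]
orientation: [21.8, 89.0, -173.7]
force: [-0.3, 0.4, -4.8]
opening: 0.0294
t 6.6 pos [ 0.5118 -0.1385  0.4205] F [-0.3  0.4 -4.8] open 0.0294
tool x [-0.017 -0.002 -1.   ] y [-0.267 -0.964  0.006]
delta tool [ 0.0007  0.0638 -0.0169]
turn to vertical (tool, deg) [-0.    0.91 -0.37]
```

```bash
python3 -m inch '[0,0.03,-0.008,0,0.9,-0.4,0.02, 0,0.025,-0.007,0,0,0,0.02, 0,0.006,-0.001,0,0,0,0.02, 0,0,0,0,0,0,0.02, 0,0,0,0,0,0,0.02]'
python3 - <<'E'
from h import *
go([.511,-.2045,.42])
grab('side','side5');crop(load('side5'),220,60,160,120,5,'c10')
grab('top','top5');crop(load('top5'),340,90,160,150,4,'c11')
E
```

```text
clock: 7.22
tool_pos: [0.5092, -0.2014, 0.4178]
orientation: [-16.7, 89.8, 147.9]
force: [-0.6, -0.4, -4.8]
opening: 0.0293
t 7.22 pos [ 0.5092 -0.2014  0.4178] F [-0.6 -0.4 -4.8] open 0.0293
tool x [-0.004  0.002 -1.   ] y [-0.267 -0.964 -0.001]
delta tool [-0.0023  0.0025 -0.0025]
turn to vertical (tool, deg) [-0.    0.24  0.07]
```

View pics/c10.png

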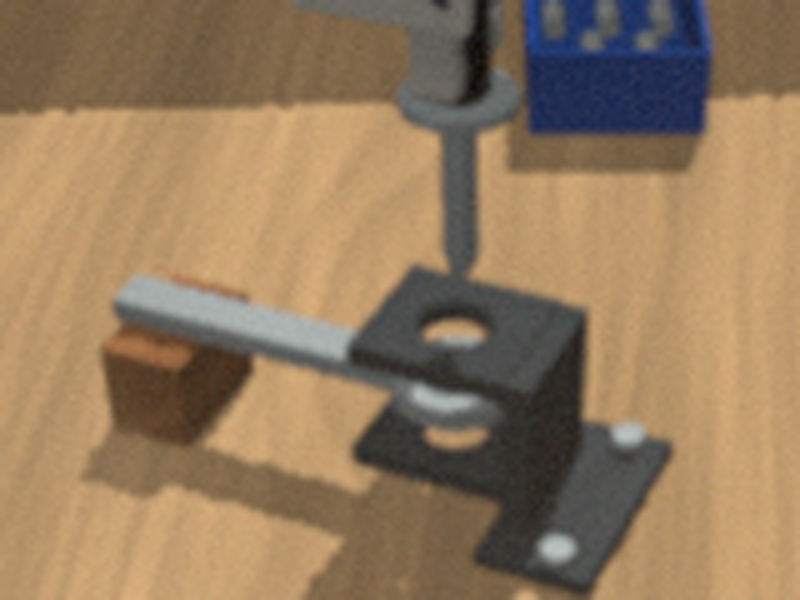

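View pics/c11.png

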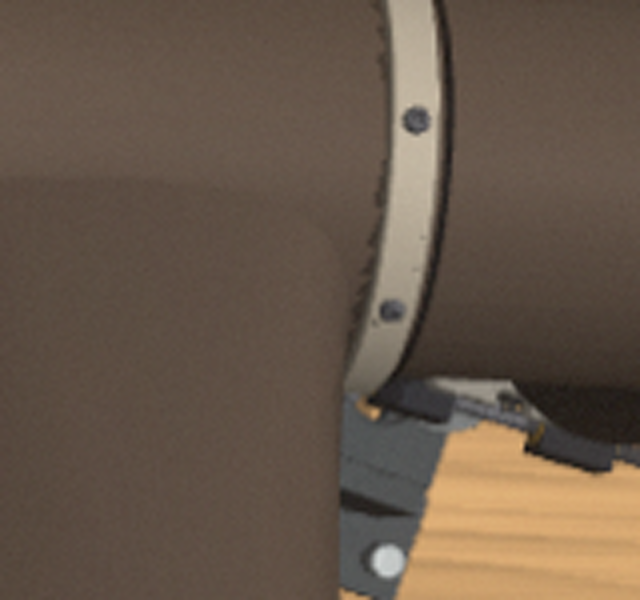

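Run:
```python
from h import *
s=load('side5');f=lambda a:[((x+.5)/5-.5+220,(y+.5)/5-.5+60) for x,y in a]
print('tip',plane(s,f([(459,270)]),.135).round(4),'hole',plane(s,f([(455,327)]),.1).round(4),'collar under centre', plane(s,f([(459,106)]),.225).round(4))
h=cv2.cvtColor(s['color'],cv2.COLOR_RGB2GRAY)
for v in range(88,115,3): print(v,h[v,303:321].tolist())
u=s['depth'];print('shank depth pts',dpt(s,[(311,90),(311,100),(311.5,108)]).round(4).tolist())
```

```text
tip [[ 0.5073 -0.2012  0.135 ]] hole [[ 0.5097 -0.2026  0.1   ]] collar under centre [[ 0.5066 -0.1999  0.225 ]]
88 [165, 170, 171, 172, 156, 107, 89, 85, 89, 85, 75, 85, 125, 168, 169, 164, 160, 147]
91 [170, 169, 170, 164, 145, 116, 91, 87, 87, 88, 78, 82, 121, 162, 168, 159, 164, 147]
94 [165, 160, 160, 163, 145, 116, 89, 84, 87, 83, 77, 84, 122, 160, 165, 160, 158, 156]
97 [156, 158, 161, 163, 152, 113, 91, 86, 85, 86, 79, 82, 121, 158, 164, 159, 156, 157]
100 [158, 161, 166, 164, 156, 123, 91, 84, 87, 82, 80, 87, 118, 153, 163, 161, 158, 158]
103 [165, 170, 170, 171, 157, 129, 94, 86, 85, 80, 77, 83, 114, 157, 163, 159, 154, 158]
106 [163, 166, 170, 165, 156, 128, 92, 88, 87, 82, 75, 78, 110, 150, 164, 158, 161, 159]
109 [166, 165, 161, 161, 151, 127, 94, 86, 85, 86, 75, 74, 110, 144, 162, 163, 158, 154]
112 [139, 145, 153, 156, 158, 157, 121, 88, 84, 83, 81, 95, 134, 160, 168, 158, 154, 152]
shank depth pts [[0.5073, -0.1957, 0.2035], [0.5069, -0.1902, 0.1801], [0.5059, -0.1909, 0.1576]]
```

```bash
python3 -m inch '[0.005,0.0015,-0.003,0,0.2,0,0.02, 0.01,0.001,-0.001,0,0,0,0.02, 0,0,0,0,0,0,0.02]'
python3 - <<'E'
from h import *
go([.5115,-.2035,.293])
E
```

```text
clock: 7.7
tool_pos: [0.5128, -0.2041, 0.4016]
orientation: [-76.4, 89.9, 88.2]
force: [0.3, 0.4, -3.8]
opening: 0.0293
t 7.7 pos [ 0.5128 -0.2041  0.4016] F [ 0.3  0.4 -3.8] open 0.0293
tool x [ 0.     0.002 -1.   ] y [-0.265 -0.964 -0.001]
delta tool [ 0.1086 -0.      0.0014]
turn to vertical (tool, deg) [0.   0.02 0.09]
```

```bash
python3 -m inch '[0.01,0,0.001,0,0,0,0.02, 0.01,0,0,0,0,0,0.02, 0.01,0,0,0,0,0,0.02, 0,0,0,0,0,0,0.02]'
python3 - <<'E'
from h import *
go([.5115,-.2035,.293])
grab('side','side6');crop(load('side6'),220,60,160,120,5,'c12')
E
```

```text
clock: 8.2
tool_pos: [0.5115, -0.2037, 0.3688]
orientation: [-38.8, 89.9, 125.8]
force: [-0.5, -1.0, -3.9]
opening: 0.0292
t 8.2 pos [ 0.5115 -0.2037  0.3688] F [-0.5 -1.  -3.9] open 0.0292
tool x [-0.001  0.002 -1.   ] y [-0.265 -0.964 -0.001]
delta tool [ 0.0758 -0.0001 -0.    ]
turn to vertical (tool, deg) [0.   0.09 0.07]
```

View pics/c12.png

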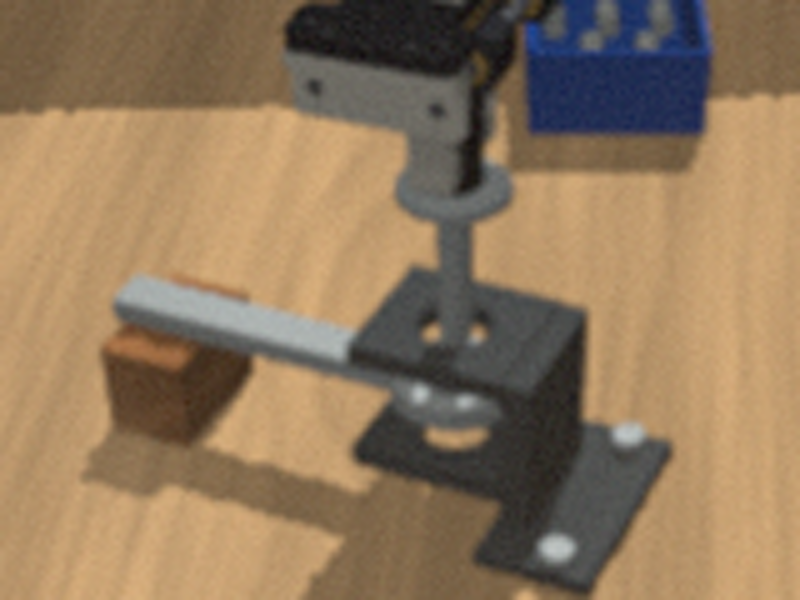

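The shank (crop x 455) is centred in the hole (rim x 418–490), with its tip at z of about 0.086, inside the upper ear. I keep lowering, watching the force.

```bash
python3 -m inch '[0.01,0,0,0,0,0,0.02, 0.01,0,0,0,0,0,0.02, 0.01,0,0,0,0,0,0.02, 0.01,0,0,0,0,0,0.02, 0,0,0,0,0,0,0.02]'
python3 - <<'E'
from h import *
go([.5115,-.2035,.293])
E
```

```text
clock: 8.88
tool_pos: [0.5119, -0.2038, 0.3267]
orientation: [-80.1, 89.9, 84.5]
force: [-0.4, -0.1, -4.6]
opening: 0.0297
t 8.88 pos [ 0.5119 -0.2038  0.3267] F [-0.4 -0.1 -4.6] open 0.0297
tool x [ 0.     0.001 -1.   ] y [-0.265 -0.964 -0.001]
delta tool [ 0.0337 -0.0001  0.0004]
turn to vertical (tool, deg) [-0.    0.01  0.07]
```

```bash
python3 -m inch '[0.01,0,0,0,0,0,0.02, 0.01,0,0,0,0,0,0.02, 0.006,0,0,0,0,0,0.02, 0,0,0,0,0,0,0.02]'
python3 - <<'E'
from h import *
go([.5115,-.2035,.293])
E
python3 -m inch '[0.002,0,0,0,0,0,0.02, 0.002,0,0,0,0,0,0.02, 0,0,0,0,0,0,0.02]'
python3 - <<'E'
from h import *
go([.5115,-.2035,.293])
grab('side','side7');crop(load('side7'),220,60,160,120,5,'c13')
E
```

```text
clock: 9.38
tool_pos: [0.5121, -0.2038, 0.2991]
orientation: [-94.7, 89.9, 69.9]
force: [0.5, -1.2, -3.8]
opening: 0.0298
t 9.38 pos [ 0.5121 -0.2038  0.2991] F [ 0.5 -1.2 -3.8] open 0.0298
tool x [ 0.     0.001 -1.   ] y [-0.265 -0.964 -0.001]
delta tool [ 0.0061 -0.0001  0.0007]
turn to vertical (tool, deg) [-0.   -0.01  0.07]
clock: 9.75
tool_pos: [0.5124, -0.2038, 0.2954]
orientation: [-134.8, 89.9, 29.8]
force: [-0.0, -0.5, -3.9]
opening: 0.0292
t 9.75 pos [ 0.5124 -0.2038  0.2954] F [-0.  -0.5 -3.9] open 0.0292
tool x [ 0.002  0.001 -1.   ] y [-0.265 -0.964 -0.001]
delta tool [ 0.0024 -0.0001  0.001 ]
turn to vertical (tool, deg) [-0.   -0.07  0.07]
```

View pics/c13.png

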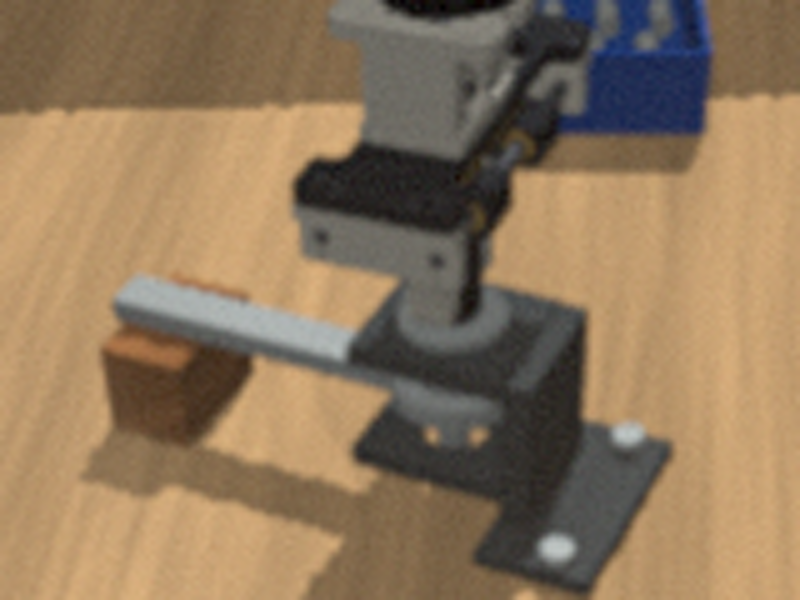

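The pin passes all three holes (shank at crop 455,435 in the lower ear). The collar is almost on the ear, and I continue in 1.5 mm steps until the weight transfers.

```bash
python3 -m inch '[0.0015,0,0,0,0,0,0.02, 0,0,0,0,0,0,0.02]'; python3 -m inch '[0.0015,0,0,0,0,0,0.02, 0,0,0,0,0,0,0.02]'
```

```text
clock: 10.05
tool_pos: [0.5125, -0.2038, 0.2941]
orientation: [-143.7, 89.9, 20.9]
force: [0.2, 0.3, -4.4]
opening: 0.0297
clock: 10.3
tool_pos: [0.5127, -0.2039, 0.2933]
orientation: [-156.5, 89.8, 8.2]
force: [-0.9, 0.9, -3.4]
opening: 0.0296
```

```bash
python3 -m inch '[0.0015,0,0,0,0,0,0.02, 0,0,0,0,0,0,0.02]'; python3 -m inch '[0.0015,0,0,0,0,0,0.02, 0,0,0,0,0,0,0.02]'
```

```text
clock: 10.55
tool_pos: [0.5127, -0.2039, 0.2935]
orientation: [-165.9, 89.8, -1.3]
force: [-0.5, -0.0, -4.6]
opening: 0.029
clock: 10.8
tool_pos: [0.5127, -0.204, 0.2934]
orientation: [-171.7, 89.7, -7.0]
force: [-0.4, -0.7, -3.4]
opening: 0.0295
```

```bash
python3 -m inch '[0.003,0,0,0,0,0,0.02, 0,0,0,0,0,0,0.02]'
python3 - <<'E'
from h import *
go([.5115,-.2035,.293])
s=grab('side','side8');crop(s,270,100,80,60,10,'c14')
E
```

```text
clock: 11.05
tool_pos: [0.5128, -0.204, 0.2933]
orientation: [-179.3, 89.6, -14.6]
force: [-0.3, -0.2, -4.9]
opening: 0.0294
t 11.05 pos [ 0.5128 -0.204   0.2933] F [-0.3 -0.2 -4.9] open 0.0294
tool x [ 0.006 -0.002 -1.   ] y [-0.263 -0.965 -0.   ]
delta tool [ 0.0003 -0.0001  0.0014]
turn to vertical (tool, deg) [-0.   -0.37  0.  ]
```

View pics/c14.png

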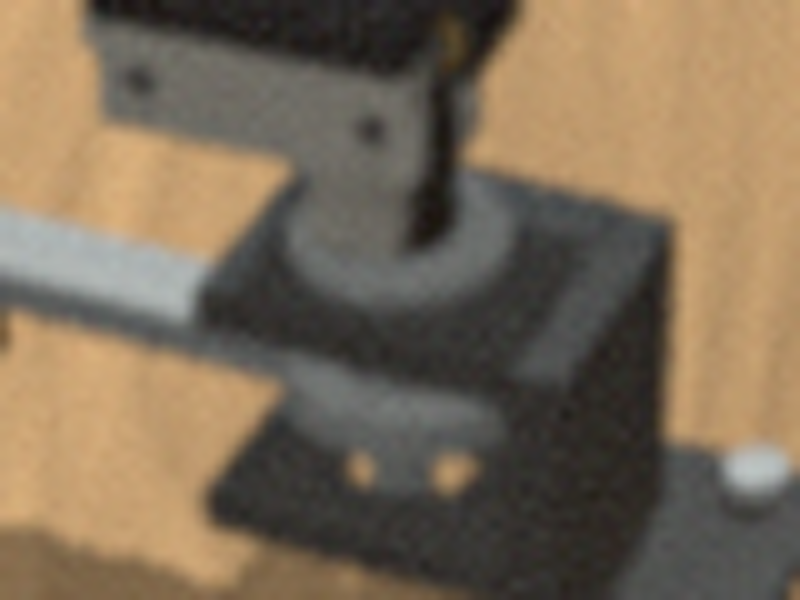

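```bash
python3 -m inch '[0.003,0,0,0,0.4,0,0.02]'; python3 -m inch '[0.003,0,0,0,0,0,0.02]'; python3 -m inch '[0.004,0,0,0,0,0,0.02]'
```

```text
clock: 11.22
tool_pos: [0.5125, -0.2038, 0.2925]
orientation: [177.2, 89.3, -17.9]
force: [-16.3, 12.7, 41.9]
opening: 0.0294
clock: 11.35
tool_pos: [0.5124, -0.2037, 0.2925]
orientation: [175.2, 89.2, -19.9]
force: [-12.4, 9.8, 33.9]
opening: 0.0295
clock: 11.48
tool_pos: [0.5124, -0.2036, 0.2923]
orientation: [173.3, 89.1, -21.8]
force: [-16.8, 12.5, 42.1]
opening: 0.0295
```

The collar is seated: pushing gives over 40 N upward with no movement. I relax, then open.

```bash
python3 -m inch '[0,0,0,0,0,0,0.02, 0,0,0,0,0,0,0.02, 0,0,0,0,0,0,0.04, 0,0,0,0,0,0,0.06, 0,0,0,0,0,0,0.0876, 0,0,0,0,0,0,0.0876, 0,0,0,0,0,0,0.0876, 0,0,0,0,0,0,0.0876]'
python3 - <<'E'
from h import *
go([.5115,-.2035,.293])
s=grab('side','side9');crop(s,240,80,120,90,6,'c15')
E
```

```text
clock: 12.48
tool_pos: [0.5132, -0.2038, 0.2916]
orientation: [172.7, 89.0, -22.3]
force: [0.1, 0.2, 0.4]
opening: 0.0839
t 12.47 pos [ 0.5132 -0.2038  0.2916] F [0.1 0.2 0.4] open 0.0839
tool x [ 0.016 -0.007 -1.   ] y [-0.259 -0.966  0.002]
delta tool [-0.0015  0.0002  0.0017]
turn to vertical (tool, deg) [ 0.   -0.97 -0.12]
```

View pics/c15.png

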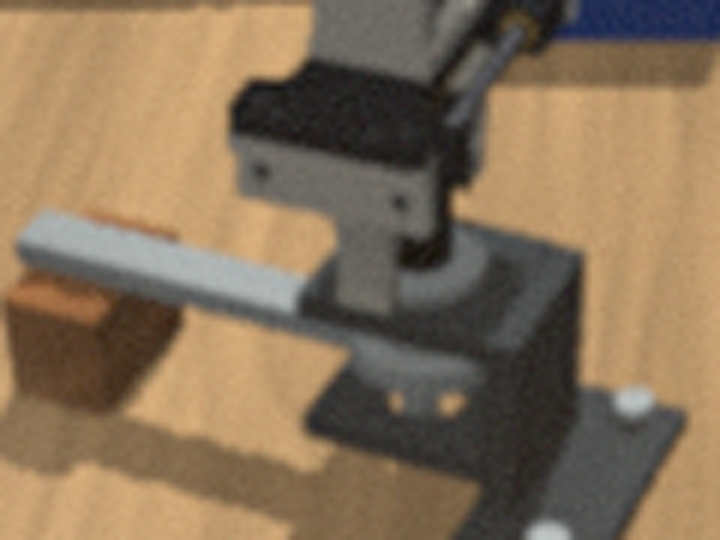

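Released (weight gone, opening 84 mm) and the collar still lies on the ear. Retreating upward, straightening the tool as it goes.

```bash
python3 -m inch '[-0.01,0,0,0,0,0,0.0876, -0.02,0,0,0,-0.5,0,0.0876, -0.03,0,0,0,-0.4,0,0.0876, -0.04,0,0,0,0,0,0.0876, -0.04,0,0,0,0,0,0.0876, 0,-0.04,0.02,0,0,0,0.0876, 0,-0.05,0.03,0,0,0,0.0876, 0,-0.05,0.03,0,0,0,0.0876, 0,-0.05,0.03,0,0,0,0.0876, 0,-0.05,0.03,0,0,0,0.0876, 0,-0.04,0,0,0,0,0.0876, 0,0,0,0,0,0,0.0876]'
python3 - <<'E'
from h import *
go([.5115,-.2035,.42])
s=grab('side','side10');t=grab('top','top10')
crop(s,240,80,120,90,6,'c16')
E
```

```text
clock: 14.02
tool_pos: [0.4468, 0.1108, 0.4453]
orientation: [-157.4, 89.4, 7.5]
force: [0.5, -0.7, -0.1]
opening: 0.0879
t 14.03 pos [0.4468 0.1108 0.4453] F [ 0.5 -0.7 -0.1] open 0.0879
tool x [ 0.011  0.001 -1.   ] y [-0.261 -0.965 -0.004]
delta tool [ 0.0255  0.2867 -0.1441]
turn to vertical (tool, deg) [-0.   -0.58  0.24]
```

View pics/c16.png

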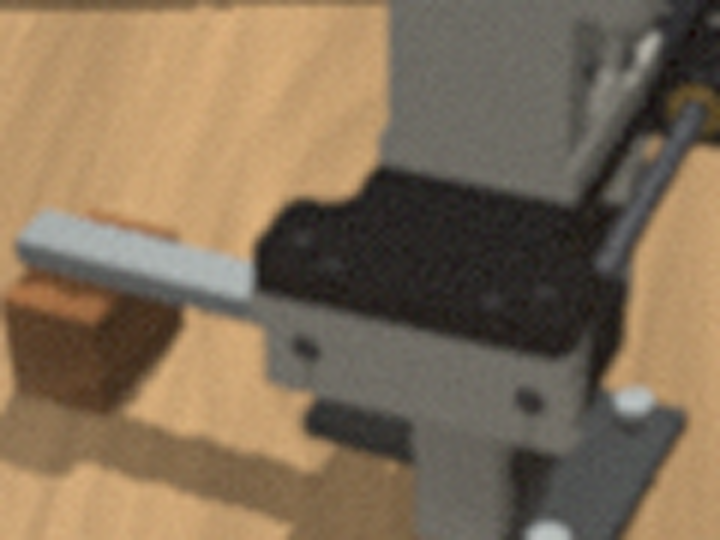

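View pics/top10.png

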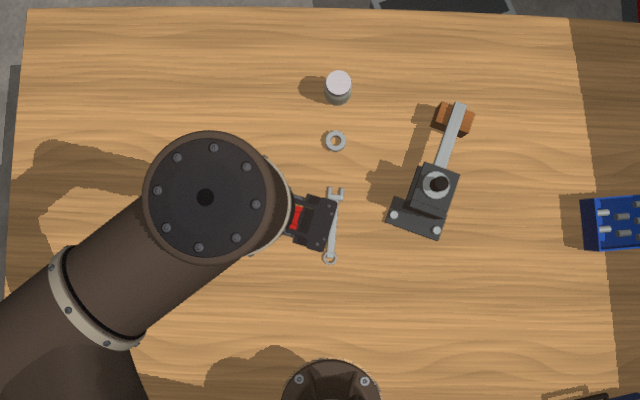

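View pics/side10.png

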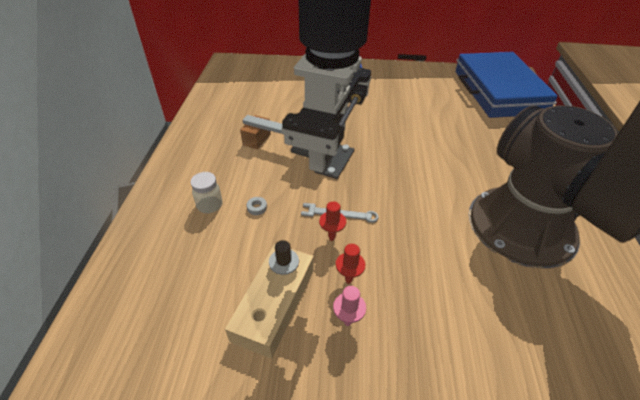

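The long pin stands in the jaw (top 437,184), and the short pin stands in its socket (side 283,257). One numeric check before handing in.

Run:
```python
from h import *
t=load('top10');s=load('side10');s0=load('side0')
vv,uu=np.mgrid[0:400,0:640];P=dpt(t,np.c_[uu.ravel(),vv.ravel()]).reshape(400,640,3)
z=P[165:205,415:460,2]
hsv=cv2.cvtColor(t['color'],cv2.COLOR_RGB2HSV)
m=np.zeros((400,640),bool);m[165:205,415:460]=1
col=m&(P[...,2]>.103)&(P[...,2]<.112)&(hsv[...,2]>85);g=m&(P[...,2]>.14)&(P[...,2]<.16)
c,_=cv2.findContours(col.astype(np.uint8),0,1);c=np.vstack(c)
print('collar z',np.median(P[col][:,2]),'circle',cv2.minEnclosingCircle((plane(t,c[:,0],.106)[:,:2]*1000).astype(np.float32)),'griptop',np.median(P[g],axis=0),g.sum())
Q=P[col];A=np.c_[Q[:,:2]-Q[:,:2].mean(0),np.ones(len(Q))];print('collar slope',np.linalg.lstsq(A,Q[:,2],rcond=None)[0][:2])
d=cv2.absdiff(s['color'],s0['color'])[240:275,268:300];print('short pin img diff',d.mean())
```

```text
collar z 0.106170235823007 circle ((520.8107299804688, -213.86598205566406), 40.52280044555664) griptop [ 0.51532286 -0.20145886  0.15093795] 168
collar slope [-0.007799    0.01611023]
short pin img diff 2.856547619047619
```

```bash
python3 -c "
from plant import ctrl
print(ctrl.close_job())"
```

```text
the job is handed in; nothing more can be done
None
```

The tow bar is coupled. I lifted the long pin from the stand, lowered it in the grip through the upper ear, eye and lower ear until the collar seated, then released it. I backed the arm off clear and handed the job in at about 14 s; no verdict was reported.

**Last checks that agreed:**
- **Height:** the collar top is at 106.2 mm and the grip top at 150.9 mm, against 106 and 151 mm when home.
- **Position:** the grip top is about 3 mm from the measured hole axis.
- **Upright:** the collar plane slopes by less than 0.02 rad.
- **Short pin:** it is unmoved in its socket, with a negligible image difference from the start.
- **Robot:** the gripper is open and well clear, and the wrist force is about 0.

**Checks that failed or disagreed:**
- **Collar circle:** the final collar circle fit came out at 40 mm radius instead of 29, probably from stray edge pixels, so I discarded it and relied on the grip-top centre and the heights.
- **Camera views:** the two views differed by 3–5 mm in x on the pins and the hole. I averaged them, then checked the pin against the hole in the side view before lowering.
- **Contact force:** pressing to confirm the collar was seated read about 42 N upward (about 47 N in total) at the wrist. That was through the held pin, and is below the 120 N wrist limit.

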